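# Feed the pallet home and hold the guarded press lever down

### The job

Push the loaded pallet along its channel, fully home against the end stop under the hand press. Then reach down through the window in the press guard, without touching the guard, and press the lever pad all the way down; finish while still holding it down with the fingertips. Only push the pallet, do not lift it out of its channel, and leave the tin, the sanding block and the bolt beside the press alone.

Things in the scene. Friction and masses are not known exactly. Their poses are not given: they have to be found in the camera images.
- press: Hand press fixed to the bench. Origin on the bench under the window centre; z up. Steel base plate x -63 to 132, y -75 to 240 mm, 10 mm thick. Along y, centred on x = +50 mm, runs a feed channel 95 mm wide between rails (tops 24 mm above the bench), open at +y, closed at -y by a stop bar with its face at y = -55 mm.
- guard: Grey sheet hood fixed on the press, same origin and axes; must not be touched. Flat top plate 4 mm thick, top face 110 mm above the bench, x -65 to 100, y -65 to 65 mm, with one window 84 (x) by 80 (y) mm centred on the origin. Sheets hang from it at the front and sides; the pallet passes under the +y one (lower edge 60 mm up).
- window (a point): Centre of the guard window, in the plane of the top face of the guard plate (110 mm above the bench). Axes those of the press.
- pad_top (a point): Centre of the upper face of the lever pad, a dark steel pad 40 (x) x 36 (y) x 8 mm that shows through the window; at rest 8 mm below the window plane and nearly level; it goes down about 28 mm, nearly straight, to the stop. Press it with the fingertips.
- lever (a joint): Press lever hinge, rad: 0 up at rest, 0.24 fully down on its stop. Pivot 115 mm behind (+x of) the pad centre. A spring raises it again: the push needed at the pad is about 3 N at the start and 8 N at the bottom.
- pallet: Loose aluminium pallet in the channel, about 0.6 kg: deck 92 (x) x 215 (y) x 16 mm with a flange and brass bush; outer end has a push plate 92 wide, 10 thick, 60 mm high. Origin on the underside below the bush, axes as the press, inner end at y = -55 mm. Fully home its origin is at x 50, y 0, z 10 mm in the press frame; it starts 35 to 60 mm short, toward +y.
- push_face (a point): Middle of the outer (+y) face of the pallet's push plate (160 mm from the pallet's origin along +y), 40 mm above the pallet's underside, 50 mm above the bench. Push here toward the press's -y; it slides with a few newtons.
- wax_tin: Round tin with a red lid and a white body, 70 mm across, 43 mm high, origin at the centre of its underside; bystander on the -y side of the press.
- sanding_block: Brown wooden sanding block, 125 x 88 x 34 mm, lying flat, origin at the centre of its underside; bystander on the -y side of the press.
- hex_bolt: Steel hex bolt lying down, 84 x 33 x 19 mm, origin at the centre of its underside; bystander on the -y side of the press.
Mind the look-alikes: they are no part of the job. Several things have the shape of the pallet; the one meant has the colours described above.

How it is judged:
By the outcome, as a careful person would: the job done as asked, in the order asked, and still so for the second after the job is handed in, while the arm keeps its last pose, push and grip.
It also fails if it takes over 50 s, if anything falls off the work surface, if the arm or the gripper's body presses on something with over 40 N, if the wrist force passes 120 N, or if a joint passes its speed limit or range.

### The arm

A 6-joint arm with a two-finger parallel gripper is mounted at the origin on the work surface; the furniture and walls round the work are solid. World frame = base frame: x ahead of the robot, y to its left, z up, the work surface at z = 0. Lengths are in m, angles in rad, forces in N, time in s.
With the tool pointing down it reaches from about 0.3 to 1 m from the base axis. Payload 5.1 kg.
Tool frame: the origin (TCP) lies at the centre of the arm's flange, where the gripper is bolted on; the fingertips stand 190 mm ahead of it and the grasp point (between the pads) lies 171 mm ahead of it; z points along the fingers, y is the line along which they close (so a half turn about z gives the same grasp; the last joint's range is limited). The gripper opens to 95 mm and grips with 3 to 60 N. Pads are 20 mm wide; open, the fingers measure 119 mm over their backs; the gripper's body (75 mm by 180 mm) begins 59 mm behind the grasp point.
Start: joints at [-1.388, 0.124, 1.65, -0, 1.367, -0.083], TCP at [0.171, -0.627, 0.405] pointing down, gripper open.
Joint ranges: [-2.61, 2.61], [-1.02, 2.33], [0.03, 2.71], [-1.35, 4.49], [0.32, 2.68], [-2.91, 2.91]. Speed limits (rad/s): [2.57, 2.57, 3.14, 3.14, 3.14, 3.14].

### API

Orientations are given as a unit quaternion [w, x, y, z].
In Python, from bench import bot gives the robot as it stands. The module is installed in compiled form; this text tells all that it offers.
- The arm moves only by the tool carry_out, never from a script. Its argument "steps" is text: rows parted by semicolons, each of 7 numbers parted by spaces: the shift along the world's x, y, z each as a share of 0.4 m, from -1 to 1, then the turn, a rotation vector about the world's x, y, z each as a share of pi rad, from -1 to 1, then the finger opening in mm, from 0 to 95.1. In form: x y z ax ay az fingers; .... A call has 1 to 12 rows; each row is the pose to reach, as a shift and turn from the pose commanded when the call began, turning the shorter way round; what a row does not reach only later rows make up. A row lasts 1/12 s, in which the tool goes at most 41.7 mm and 7.16 degrees, less where a joint would pass 70% of its speed; a pose out of reach is approached as far as the arm can. A call with a number of a shift or a turn outside -1 to 1 is refused whole. A call with a gripper value outside its range is refused whole. The fingers move at their own pace and stop on an object; the grip force is fixed at half the most. Time passes only in rows, so rows that repeat a pose let the fingers close. It gives the time, the measured TCP pose, the force, the opening and the grip force at its end, in the units of the state.
- bot.observe(): the state, without advancing time (a new reading comes with each control period).
- bot.get_image(name): name is "scene" or "top" or "wrist"; returns a dict with "frame" (384x512x3 uint8, red, green, blue), "z_map" (384x512 float32, m along the optical axis (not along the pixel's ray), 0 where there is no reading), "camera_matrix" (3x3 intrinsics, pixels), "extrinsics" (4x4, takes a point from camera to world coordinates). Camera axes: x right, y down, z forward; pixel columns grow to the right and rows downward; lengths in m; the calibration is good to about 2 mm. The wrist camera is an equidistant fisheye: a pixel r from the principal point sees the ray r / f radians off the axis. A picture is of the moment at which its call begins.
- bot.finish_job(): hands the job in; it is judged then, once.
Trained networks look in the newest picture that a camera, given by its name, has taken for a name from the list of things; names that differ only in an ending like _2 or _b are one class to them, and where a whole thing is asked for, a point or a joint stands for the part that bears it (a point fixed in the world has none). Each returns a list of dicts, best first, with "score" (0 to 1); they miss things now and then, are a little off and sometimes report something else, mostly with a low value. They report only what shows in the picture. A call takes as long as a camera call. They do not tell look-alikes from the thing itself.
- bot.masks_of(camera, name): "region" (384x512 bool, what is visible of it) and "point" ([column, row] in pixels, amid what is visible of it).
- bot.tip_of(camera, name): "point" ([column, row] in pixels: a listed point, or the origin of a listed thing).
The state is a dict: "time_s": time; "qpos": joint angles; "joint_vel": joint speeds; "joint_efforts": joint torques, N m; "position": TCP position; "orientation": TCP orientation; "ft_force": force on the tool from outside, world axes, zero at the start; "moment": the same for the moment, N m; "opening": finger opening in m; "grip_force": force on a finger pad.
Only numpy, scipy, OpenCV 4.12 (cv2) and the standard library are available. Lean on these libraries where they do the work, as an engineer would, in place of code of your own. Each camera call takes 0.05 s, during which the arm holds its last target. There are 200 camera calls.

## Working session

There is one attempt and no reset: what is moved stays moved. The work goes in short steps, Python scripts to look and compute and a tool call to move; the robot and the scene stay as the last step left them, time stands still between calls to the robot, and variables do not carry over. Pictures are saved under pics/ and viewed, at most 10 in all, crops included, and the job is handed in when it is done.

Besides the shell and the picture viewer there is one more tool, called after "Call:" by a JSON object that holds its "api" and its "payload". carry_out: Moves the arm, as the interface text tells. Shift numbers are shares of 0.4 m and turn numbers shares of pi rad, none past 1 either way. Its arguments: {"type":"object","properties":{"steps":{"type":"string"}},"required":["steps"]}

```bash
mkdir -p pics; cat > h.py <<'E'
import numpy as np, cv2
from bench import bot
def world(im,u,v,z=None):
    K=im["camera_matrix"];T=im["extrinsics"]
    if z is None: z=im["z_map"][int(round(v)),int(round(u))]
    p=np.array([(u-K[0,2])/K[0,0]*z,(v-K[1,2])/K[1,1]*z,z,1]);return (T@p)[:3]
def onplane(im,u,v,h):
    T=im["extrinsics"];o=T[:3,3];d=world(im,u,v,1.0)-o
    return o+d*(h-o[2])/d[2]
def save(im,n): cv2.imwrite("pics/"+n,im["frame"][:,:,::-1])
E
python3 - <<'E'
from h import *
np.set_printoptions(precision=4,suppress=True)
ims={c:bot.get_image(c) for c in("scene","top")}
cv2.imwrite("pics/a.png",np.hstack([cv2.resize(ims[c]["frame"],(800,600))for c in ims])[:,:800,::-1]);cv2.imwrite("pics/b.png",cv2.resize(ims["top"]["frame"],(800,600))[:,:,::-1])
for c in ims:
  print(c,ims[c]["extrinsics"][:3])
  for n in["window","pad_top","push_face","pallet","press","wax_tin","sanding_block","hex_bolt"]:
    for r in bot.tip_of(c,n)[:3]:
      u,v=r["point"]; print(n,round(r["score"],2),np.round(r["point"],1),world(ims[c],min(u,511),min(v,383)))
s=bot.observe();print(s["position"],s["orientation"],s["ft_force"],s["time_s"])
E
```

```text
scene [[-0.8694 -0.3725  0.3245  0.0923]
 [-0.494   0.6603 -0.5656  0.6706]
 [-0.0036 -0.6521 -0.7581  0.9613]]
window 0.64 [259.3 176.6] [ 0.4779 -0.0267  0.1046]
window 0.29 [276.3 169.8] [ 0.4599 -0.0973  0.0773]
pad_top 0.69 [256.5 173.5] [ 0.4914 -0.0345  0.103 ]
push_face 0.69 [340. 372.] [0.0799 0.3398 0.0599]
push_face 0.66 [356.8 145.9] [ 0.2975 -0.348   0.044 ]
pallet 0.7 [236.  203.3] [0.5165 0.0412 0.035 ]
pallet 0.7 [348.8 190. ] [ 0.2549 -0.1784  0.0213]
pallet 0.67 [271.5 350.6] [0.2291 0.3621 0.0329]
press 0.8 [257.8 199.8] [0.4494 0.0325 0.0813]
wax_tin 0.43 [274.8 169. ] [ 0.4649 -0.0973  0.0782]
sanding_block 0.7 [213.9 239.3] [0.4986 0.1826 0.0456]
sanding_block 0.68 [243.3 153.4] [ 0.5632 -0.0825  0.1077]
sanding_block 0.57 [260.9 173.5] [ 0.4802 -0.0401  0.1037]
hex_bolt 0.55 [279.3 143. ] [ 0.5354 -0.2676  0.0139]
top [[-0.0048 -0.9965  0.0839  0.3355]
 [-0.9999  0.0062  0.0155  0.027 ]
 [-0.0159 -0.0838 -0.9964  1.6664]]
window 0.63 [285.2 185. ] [ 0.4817 -0.0311  0.1086]
pad_top 0.45 [286.7 184.8] [ 0.4829 -0.0364  0.1021]
push_face 0.98 [220.9 183.7] [0.4969 0.1924 0.0106]
push_face 0.75 [177.7 307.5] [0.0657 0.3428 0.0026]
push_face 0.71 [378.6 239. ] [ 0.3009 -0.3473  0.0572]
pallet 0.91 [267.6 177.5] [0.5074 0.0271 0.1061]
pallet 0.86 [174.6 260.2] [0.2311 0.3487 0.0361]
pallet 0.71 [333.2 249.2] [ 0.2664 -0.1962  0.0362]
press 0.86 [285.1 187.4] [ 0.4744 -0.031   0.1002]
wax_tin 0.71 [324.3 185.9] [ 0.4843 -0.169   0.0387]
sanding_block 0.78 [326.4 141.5] [ 0.641  -0.1796  0.0325]
[ 0.1707 -0.6272  0.4048] [0.     0.9912 0.1325 0.    ] [ 1.1496 -0.0189  0.4646] 0.9
```

View pics/a.png

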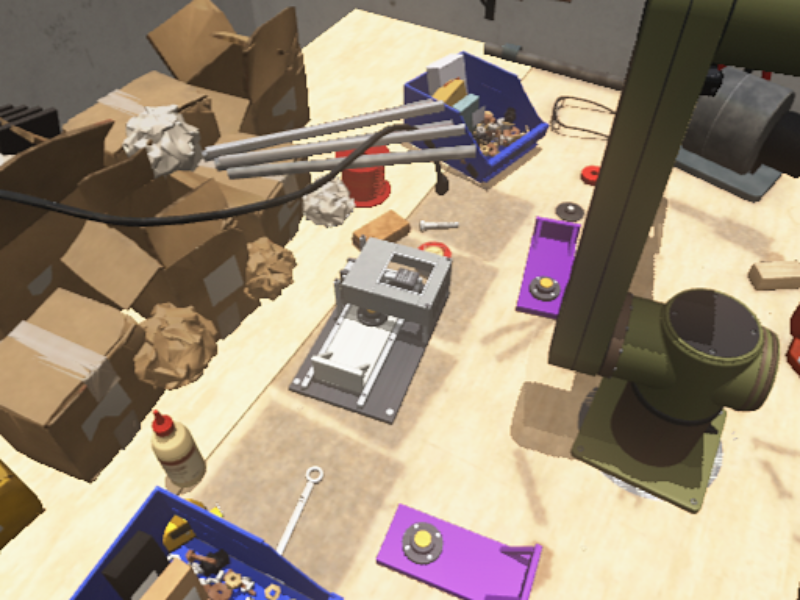

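View pics/b.png

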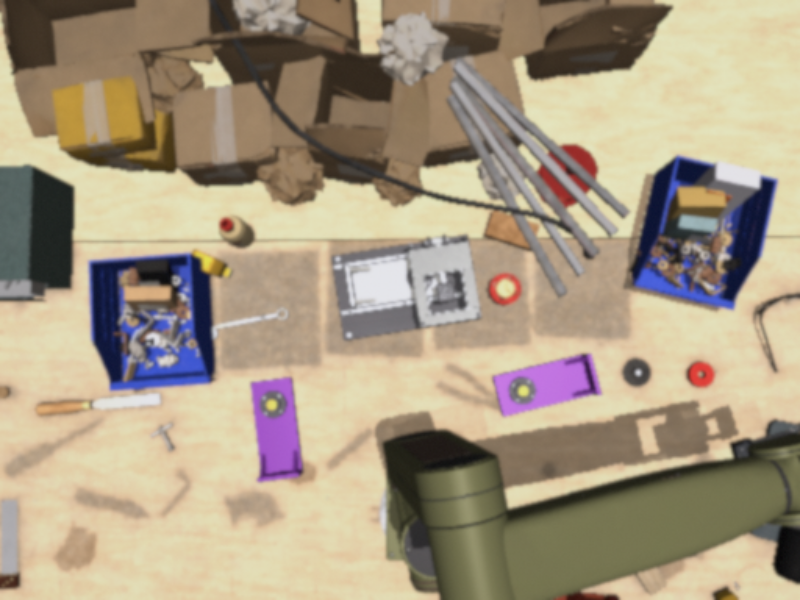

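The scene shows three pallet-shaped things. The aluminium one is in the press channel (scene view (340,360), top view (378,280)). There are two purple look-alikes: scene (545,265) / top (545,385), and scene (455,550) / top (275,430). I choose the aluminium one. A black cable and grey bars hang over the area near the press, so I need their heights.

```bash
python3 - <<'E'
from h import *
from scipy.optimize import minimize
np.set_printoptions(precision=4,suppress=True,linewidth=200)
def cloud(im):
    K=im["camera_matrix"];z=im["z_map"];v,u=np.mgrid[:384,:512]
    P=np.stack([(u-K[0,2])/K[0,0]*z,(v-K[1,2])/K[1,1]*z,z],-1)
    return P@im["extrinsics"][:3,:3].T+im["extrinsics"][:3,3],z>0
H=np.zeros((14,26))
for c in("top","scene"):
    im=bot.get_image(c);P,ok=cloud(im)
    Q=P[ok]
    i=((Q[:,0]-.2)/.05).astype(int);j=((Q[:,1]+.8)/.05).astype(int)
    m=(Q[:,0]>.2)&(i<14)&(Q[:,1]>-.8)&(j<26)&(Q[:,2]<1.2); np.maximum.at(H,(i[m],j[m]),Q[m,2])
    near=lambda lo,hi:ok&(abs(P[...,0]-.49)<.14)&(abs(P[...,1]+.02)<.13)&(P[...,2]>lo)&(P[...,2]<hi)
    G=P[near(.1065,.114)][:,:2]
    # guard plate: inside score; grid-free: count of points inside plate and outside window
    R=lambda a:np.array([[np.cos(a),-np.sin(a)],[np.sin(a),np.cos(a)]])
    pen=lambda x:np.logaddexp(0,x/.0015)*.0015
    A=P[ok&(abs(P[...,0]-.49)<.2)&(abs(P[...,1]+.02)<.2)]
    def cost(p):
        L=(G-p[:2])@R(p[2])
        out=pen(np.maximum.reduce([L[:,0]-.1,-.065-L[:,0],abs(L[:,1])-.065]))
        win=pen(np.minimum(.042-abs(L[:,0]),.04-abs(L[:,1])))
        return np.minimum(out+win,.008).mean()*1e3
    best=min((minimize(cost,[.478,-.027,a],method="Nelder-Mead",options=dict(xatol=1e-5,fatol=1e-6,initial_simplex=[[.478,-.03,a],[.488,-.03,a],[.478,-.02,a],[.478,-.03,a+.08]])) for a in(-.1,0,.1,.2)),key=lambda r:r.fun)
    print(c,len(G),best.x,best.fun)
    x,y,a=best.x
    L=(P[...,:2]-[x,y])@R(a)
    # push plate top: z ~0.07, in channel
    m=ok&(P[...,2]>.062)&(P[...,2]<.078)&(abs(L[...,0]-.05)<.055)&(L[...,1]>.1)&(L[...,1]<.26)
    q=L[m]; print("pushplate local",len(q),np.percentile(q,[2,50,98],axis=0).tolist() if len(q) else "")
    m=ok&(abs(L[...,0])<.03)&(abs(L[...,1])<.025); print("pad z",np.percentile(P[m][:,2],[10,50,90]))
    pp=ok&(P[...,2]>.09)&(P[...,2]<.104)&(abs(L[...,0])<.038)&(abs(L[...,1])<.036); q=L[pp];print("pad local",len(q),np.percentile(q,[3,50,97],axis=0).tolist() if len(q) else"")
    m=ok&(P[...,2]>.115)&(L[...,0]>-.07)&(L[...,0]<.14)&(abs(L[...,1])<.25); print("above guard",m.sum(),[ (L[m][k],P[m][k,2]) for k in np.argsort(-P[m][:,2])[:3]])
    cr=im["frame"][150:290,180:340] if c=="scene" else im["frame"][140:230,190:320]
    cv2.imwrite(f"pics/crop_{c}.png",cv2.resize(cr,(400,300) if c=="top" else (400,300),interpolation=cv2.INTER_CUBIC)[:,:,::-1])
cv2.imwrite("pics/crop.png",np.hstack([cv2.imread("pics/crop_scene.png"),cv2.imread("pics/crop_top.png")]))
print("rows x .2+.05i; cols y -.8+.05j (cm)");print((H*100).round().astype(int))
E
```

```text
top 992 [ 0.4771 -0.0304  0.1547] 0.39853505165612346
pushplate local 94 [[0.006259431023241414, 0.18882411345697825], [0.05197957779199471, 0.2013379267404224], [0.0923581999986654, 0.20730534656212948]]
pad z [0.0083 0.0955 0.1054]
pad local 102 [[-0.01736283609855838, -0.015858466842955412], [0.00559355849758444, -0.001274057423292711], [0.03272704672324981, 0.016367251912100124]]
above guard 1197 [(array([ 0.1122, -0.1656]), np.float64(0.2827351260453206)), (array([ 0.1185, -0.1489]), np.float64(0.2804886968465845)), (array([ 0.1111, -0.1567]), np.float64(0.28046557095638014))]
scene 1438 [ 0.4783 -0.0296  0.1528] 0.31248106731301406
pushplate local 169 [[0.005492879939580271, 0.19303728877671975], [0.04899449020373986, 0.20426774315221194], [0.09440723541571157, 0.20807813409702405]]
pad z [0.0967 0.1016 0.1038]
pad local 154 [[-0.017955996783169073, -0.016121784424957483], [0.0026204576221844494, 0.002393128853817327], [0.034460611915971974, 0.017657168946710246]]
above guard 1214 [(array([ 0.116 , -0.1517]), np.float64(0.27957099965018994)), (array([ 0.1206, -0.1482]), np.floa
[... 558 characters left out ...]
 1 26 26  5  4 12 11 12  4  6  8  2  1  1  1  1 16]
 [ 1  1 16  8  7  6 10  9  1 25 27 26 24  4 12 12 12  4  4  8  3  1  1  1  1 16]
 [ 1  1 16 10 12  8 16  1 26 26 26 27 24  1 12 12 12 11  3  3  2  1  1  1 13  9]
 [ 1 16 16 14 15 14 16  1 23 26 25 28 28 28 27 26  9  1  1  1  1  1  1  9 19 13]
 [ 1 16 18 18 18 16 16  1 22 24 25 24 25 22  1 26 27 28 29  1 11 16 15 12  1  1]
 [ 1 16 17 18 18 16 16  1 11 22 24 24 24 23 21  1 22 27 30 32 33 18 19 20 20 20]
 [ 1  1  1  1 15 16  1  1 11 11 21 23 23 23 22 17 22 30 30 31 34 37 22 20 20 20]
 [ 1  1  1  1  1  1  1  1  1  1  1 21 23 22 22 19 23 25  1  0 25 37 39 20 20 20]
 [ 1  1  1  1  1  1  1  1  1  2  1  1 20 22 21 29 33 31  2 42 42 42 40 42 42 20]]
```

View pics/crop.png

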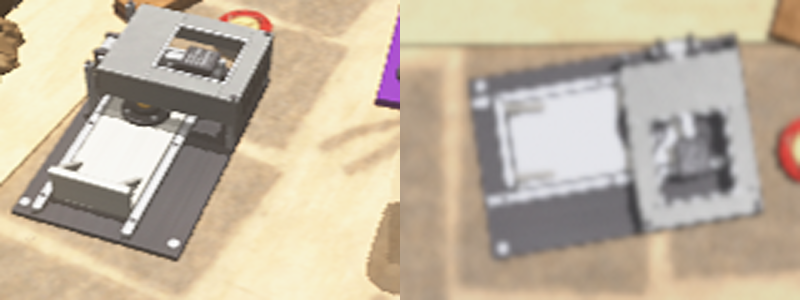

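The crop confirms it: the white-silver aluminium pallet with its push plate sits in the channel at crop (95,190) left and (510,145) right. The guard window is at (205,55) and (690,155), with the dark pad in its middle. Fit: press origin (0.478, -0.030), yaw 0.154. The push face is at local y of about 0.207, so it is 47 mm short. Bars and cable reach about 0.28 m high, so I'll travel with the tips above 0.3 m and on the near side of them.

Call:
{"api": "carry_out", "payload": {"steps": "0.325 0.45 0.25 0 0 -0.0357 0; 0.325 0.45 0.25 0 0 -0.0357 0; 0.325 0.45 0.25 0 0 -0.0357 0; 0.325 0.45 0.25 0 0 -0.0357 0; 0.325 0.45 0.25 0 0 -0.0357 0; 0.475 1 0.25 0 0 -0.0357 0; 0.475 1 0.25 0 0 -0.0357 0; 0.475 1 0.25 0 0 -0.0357 0; 0.475 1 0.25 0 0 -0.0357 0; 0.475 1 0.25 0 0 -0.0357 0; 0.475 1 0.25 0 0 -0.0357 0; 0.475 1 0.25 0 0 -0.0357 0"}}

```text
time_s: 2.0
position: [0.3614, -0.223, 0.5059]
orientation: [-0.0, 0.997, 0.079, 0.001]
ft_force: [-0.0, -0.5, -1.1]
opening: 0.0206
grip_force: 0.0
```

Call:
{"api": "carry_out", "payload": {"steps": "0.1 0.8 0 0 0 0 0; 0.1 0.8 0 0 0 0 0; 0.1 0.8 0 0 0 0 0; 0.1 0.8 0 0 0 0 0; 0.1 0.8 0 0 0 0 0; 0.1 0.8 0 0 0 0 0; 0.1 0.8 0 0 0 0 0; 0.1 0.8 0 0 0 0 0; 0.3 1 0 0 0 0 0; 0.3 1 0 0 0 0 0; 0.3 1 0 0 0 0 0; 0.3 1 0 0 0 0 0"}}

```text
time_s: 3.0
position: [0.4834, 0.1755, 0.5032]
orientation: [-0.0, 0.997, 0.078, -0.001]
ft_force: [-0.2, -1.2, -0.8]
opening: 0.0006
grip_force: 0.0
```

Call:
{"api": "carry_out", "payload": {"steps": "0.0125 0.18 -0.1 0 0 0 0; 0.0125 0.18 -0.1 0 0 0 0; 0.0125 0.18 -0.3 0 0 0 0; 0.0125 0.18 -0.4 0 0 0 0; 0.0125 0.18 -0.5 0 0 0 0; 0.0125 0.18 -0.58 0 0 0 0; 0.0125 0.18 -0.65 0 0 0 0; 0.0125 0.18 -0.68 0 0 0 0; 0.0125 0.18 -0.68 0 0 0 0; 0.0125 0.18 -0.68 0 0 0 0"}}

```text
time_s: 3.83
position: [0.4855, 0.2441, 0.2317]
orientation: [0.001, 0.997, 0.076, -0.002]
ft_force: [1.2, -0.2, -0.2]
opening: 0.0007
grip_force: 0.0
```

```bash
python3 - <<'E'
from h import *
s=bot.observe();print(s["position"],s["orientation"],s["ft_force"])
a=bot.get_image("scene");b=bot.get_image("wrist")
cv2.imwrite("pics/c.png",np.hstack([cv2.resize(a["frame"][150:290,180:340],(400,350)),cv2.resize(b["frame"],(400,350))])[:,:,::-1])
E
```

```text
[0.48546326 0.24405382 0.23170795] [ 5.59527826e-04  9.97071554e-01  7.64574727e-02 -1.50257762e-03] [ 1.21001877 -0.15936245 -0.22874831]
```

View pics/c.png

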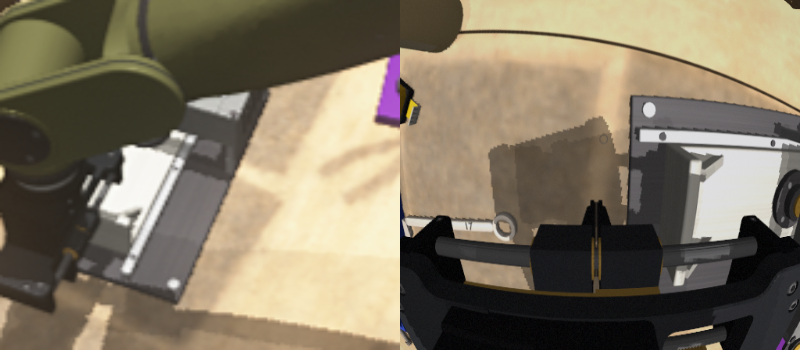

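The fingers are behind the push plate (wrist view: fingertips at about (595,250), plate at (690,210)) with nothing in between. Pushing along press -y.

Call:
{"api": "carry_out", "payload": {"steps": "0.008 -0.049 0 0 0 0 0; 0.015 -0.099 0 0 0 0 0; 0.017 -0.111 0 0 0 0 0; 0.019 -0.124 0 0 0 0 0; 0.021 -0.136 0 0 0 0 0; 0.023 -0.148 0 0 0 0 0; 0.025 -0.16 0 0 0 0 0; 0.027 -0.173 0 0 0 0 0; 0.029 -0.185 0 0 0 0 0; 0.031 -0.198 0 0 0 0 0; 0.033 -0.21 0 0 0 0 0; 0.033 -0.21 0 0 0 0 0"}}

```text
time_s: 4.93
position: [0.4998, 0.1618, 0.2348]
orientation: [-0.002, 0.997, 0.077, 0.002]
ft_force: [-0.7, 3.7, 3.7]
opening: 0.0004
grip_force: 2.3
```

Call:
{"api": "carry_out", "payload": {"steps": "0.002 -0.012 0 0 0 0 0; 0.003 -0.02 0 0 0 0 0; 0.004 -0.025 0 0 0 0 0; 0.0045 -0.03 0 0 0 0 0; 0.0045 -0.03 0 0 0 0 0; 0.0045 -0.03 0 0 0 0 0"}}

```text
time_s: 5.43
position: [0.5015, 0.1502, 0.2348]
orientation: [-0.002, 0.997, 0.077, 0.002]
ft_force: [-1.3, 6.5, 4.9]
opening: 0.0004
grip_force: 3.3
```

Call:
{"api": "carry_out", "payload": {"steps": "0.0004 -0.0025 0 0 0 0 0; 0.0008 -0.005 0 0 0 0 0; 0.0012 -0.0075 0 0 0 0 0; 0.0012 -0.0075 0 0 0 0 0"}}

```text
time_s: 5.77
position: [0.502, 0.1474, 0.2348]
orientation: [-0.002, 0.997, 0.077, 0.002]
ft_force: [-0.1, 7.6, 5.0]
opening: 0.0005
grip_force: 3.9
```

Call:
{"api": "carry_out", "payload": {"steps": "0.0004 -0.0025 0 0 0 0 0; 0.0008 -0.005 0 0 0 0 0; 0.0008 -0.005 0 0 0 0 0"}}

```text
time_s: 6.02
position: [0.5023, 0.1454, 0.2348]
orientation: [-0.002, 0.997, 0.077, 0.002]
ft_force: [-0.9, 7.2, 3.9]
opening: 0.0004
grip_force: 4.0
```

Call:
{"api": "carry_out", "payload": {"steps": "0.0004 -0.0025 0 0 0 0 0; 0.0008 -0.005 0 0 0 0 0; 0.0008 -0.005 0 0 0 0 0"}}

```text
time_s: 6.27
position: [0.5026, 0.1434, 0.2348]
orientation: [-0.002, 0.997, 0.077, 0.002]
ft_force: [-0.8, 7.1, 5.3]
opening: 0.0006
grip_force: 4.0
```

Call:
{"api": "carry_out", "payload": {"steps": "0.0004 -0.0025 0 0 0 0 0; 0.0008 -0.005 0 0 0 0 0; 0.0008 -0.005 0 0 0 0 0"}}

```text
time_s: 6.52
position: [0.5028, 0.1422, 0.2349]
orientation: [-0.004, 0.997, 0.076, 0.002]
ft_force: [-2.8, 12.7, 3.9]
opening: 0.0002
grip_force: 6.7
```

Force is rising and the motion is lagging, so it may be contacting the stop. I'll push a bit more to confirm.

Call:
{"api": "carry_out", "payload": {"steps": "0.0004 -0.0025 0 0 0 0 0; 0.0008 -0.005 0 0 0 0 0; 0.0008 -0.005 0 0 0 0 0"}}

```text
time_s: 6.77
position: [0.5028, 0.1414, 0.2349]
orientation: [-0.006, 0.997, 0.076, 0.001]
ft_force: [-2.7, 19.2, 4.6]
opening: 0.0003
grip_force: 10.4
```

Call:
{"api": "carry_out", "payload": {"steps": "-0.006 0.04 0 0 0 0 0; -0.015 0.1 0 0 0 0 0; -0.02 0.15 0 0 0 0 0; -0.02 0.15 0.15 0 0 0 0; -0.02 0.15 0.25 0 0 0 0; -0.02 0.2 0.35 0 0 0 0; -0.02 0.3 0.45 0 0 0 0; -0.02 0.35 0.55 0 0 0 0; -0.02 0.4 0.6 0 0 0 0; -0.02 0.4 0.65 0 0 0 0; -0.02 0.4 0.65 0 0 0 0; -0.02 0.4 0.65 0 0 0 0"}}

```text
time_s: 7.77
position: [0.4943, 0.2988, 0.4967]
orientation: [-0.001, 0.997, 0.078, 0.003]
ft_force: [0.2, -0.2, -1.0]
opening: 0.0005
grip_force: 0.0
```

```bash
python3 - <<'E'
from h import *
np.set_printoptions(precision=4,suppress=True)
s=bot.observe();print(s["position"],s["orientation"],s["ft_force"])
c,sn=np.cos(.1537),np.sin(.1537);R=np.array([[c,-sn],[sn,c]])
v,u=np.mgrid[:384,:512]
for n in("top","scene"):
    im=bot.get_image(n);K=im["camera_matrix"];z=im["z_map"]
    P=np.stack([(u-K[0,2])/K[0,0]*z,(v-K[1,2])/K[1,1]*z,z],-1)@im["extrinsics"][:3,:3].T+im["extrinsics"][:3,3]
    L=(P[...,:2]-[.4777,-.03])@R
    m=(z>0)&(P[...,2]>.062)&(P[...,2]<.078)&(abs(L[...,0]-.05)<.055)&(L[...,1]>.1)&(L[...,1]<.26)
    q=L[m];print(n,len(q),np.percentile(q,[2,25,50,75,98],axis=0).tolist() if len(q) else"")
    print([(r["point"],round(r["score"],2)) for r in bot.tip_of(n,"push_face")[:3]])
    for r in bot.tip_of(n,"push_face")[:3]: print((onplane(im,*r["point"],.05)[:2]-[.4777,-.03])@R)
    cr=im["frame"][150:290,180:340] if n=="scene" else im["frame"][140:230,190:320]
    cv2.imwrite(f"pics/d_{n}.png",cv2.resize(cr,(400,300),interpolation=cv2.INTER_CUBIC)[:,:,::-1])
cv2.imwrite("pics/d.png",np.hstack([cv2.imread("pics/d_scene.png"),cv2.imread("pics/d_top.png")]))
E
```

```text
[0.4943 0.2988 0.4967] [-0.0011  0.997   0.0777  0.0032] [ 0.151  -0.2218 -0.9662]
top 87 [[0.005731794885245629, 0.1393089361244397], [0.018762130884386014, 0.150450283439474], [0.046280074469084095, 0.153165920597741], [0.07250464269198864, 0.15654795481854747], [0.09109758939494798, 0.1591037365032969]]
[([379.0, 238.1], 0.94), ([179.5, 307.5], 0.87), ([232.9, 180.1], 0.72)]
[-0.2209 -0.29  ]
[-0.3448  0.4154]
[0.0544 0.1707]
scene 152 [[0.0067978571781749505, 0.14592258033384733], [0.023691670985114974, 0.15281531244287405], [0.048121997645178646, 0.15646092912570342], [0.07402094456247622, 0.15873599088476625], [0.09372394602720177, 0.16066238311251482]]
[([219.0, 223.1], 0.8), ([358.1, 145.8], 0.7), ([341.6, 371.0], 0.66)]
[0.0607 0.1562]
[-0.2309 -0.2818]
[-0.3399  0.4196]
```

View pics/d.png

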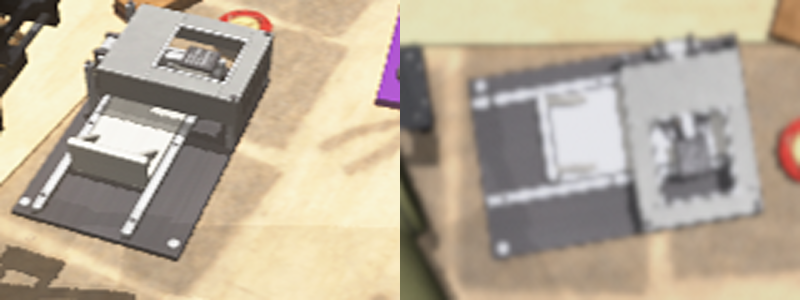

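The pallet's push face is now at local y of about 0.160, which is home. The picture agrees: the plate at (110,155) is close to the guard. The pad shows in the window at (205,55). Next I'll go over the window.

Call:
{"api": "carry_out", "payload": {"steps": "-0.0415 -0.822 0 0 0 0 0; -0.0415 -0.822 0 0 0 0 0; -0.0415 -0.822 0 0 0 0 0; -0.0415 -0.822 0 0 0 0 0; -0.0415 -0.822 0 0 0 0 0; -0.0415 -0.822 0 0 0 0 0; -0.0415 -0.822 0 0 0 0 0; -0.0415 -0.822 0 0 0 0 0; -0.0415 -0.822 -0.1 0 0 0 0; -0.0415 -0.822 -0.2 0 0 0 0; -0.0415 -0.822 -0.25 0 0 0 0; -0.0415 -0.822 -0.25 0 0 0 0"}}

```text
time_s: 9.07
position: [0.4759, -0.0315, 0.3855]
orientation: [-0.002, 0.997, 0.076, -0.006]
ft_force: [-1.5, 0.2, -0.1]
opening: 0.0004
grip_force: 0.0
```

```bash
python3 - <<'E'
from h import *
np.set_printoptions(precision=4,suppress=True)
s=bot.observe();print(s["position"],s["orientation"],s["ft_force"])
c,sn=np.cos(.1537),np.sin(.1537);R=np.array([[c,-sn],[sn,c]])
print("local",(s["position"][:2]-np.array([.4777,-.03]))@R)
a=bot.get_image("scene");b=bot.get_image("wrist")
for n in("window","pad_top"):
  for r in bot.tip_of("wrist",n)[:1]:
    K=b["camera_matrix"];d=(np.array(r["point"])-K[:2,2])/K[0,0];t=np.hypot(*d);T=b["extrinsics"]
    ray=T[:3,:3]@np.r_[d/t*np.sin(t),np.cos(t)];h=.11 if n=="window" else .102
    print(n,r["score"],r["point"],(T[:3,3]+ray*(h-T[2,3])/ray[2]))
cv2.imwrite("pics/e.png",np.hstack([cv2.resize(a["frame"][100:240,180:340],(400,350)),cv2.resize(b["frame"],(400,350))])[:,:,::-1])
E
```

```text
[ 0.4759 -0.0315  0.3855] [-0.0015  0.9971  0.0759 -0.0061] [-1.4972  0.2259 -0.1122]
local [-0.002  -0.0012]
pad_top 0.98 [254.5, 185.7] [ 0.4827 -0.0335  0.102 ]
```

View pics/e.png

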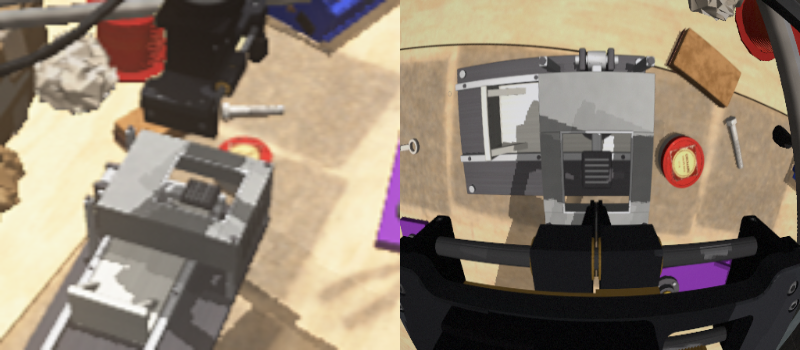

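The tool is centred over the window, with the wrist view showing the window at (597,170) and the pad at (597,168). Before entering, I'll measure the real shape of the fingers near their tips from scene depth.

```bash
python3 - <<'E'
from h import *
np.set_printoptions(precision=3,suppress=True)
c,sn=np.cos(.1537),np.sin(.1537);R=np.array([[c,-sn],[sn,c]])
v,u=np.mgrid[:384,:512]
s=bot.observe();print(s["position"])
for n in("scene","top","wrist"):
    im=bot.get_image(n);K=im["camera_matrix"];z=im["z_map"]
    if n=="wrist":
        dx,dy=(u-K[0,2])/K[0,0],(v-K[1,2])/K[0,0];t=np.hypot(dx,dy)+1e-9;k=np.tan(t)/t;C=np.stack([dx*k*z,dy*k*z,z],-1)
    else: C=np.stack([(u-K[0,2])/K[0,0]*z,(v-K[1,2])/K[1,1]*z,z],-1)
    P=C@im["extrinsics"][:3,:3].T+im["extrinsics"][:3,3]
    L=(P[...,:2]-s["position"][:2])@R
    for lo in np.arange(.17,.31,.015):
        m=(z>0)&(abs(L[...,0])<.1)&(abs(L[...,1])<.13)&(P[...,2]>lo)&(P[...,2]<lo+.015)
        if m.sum()>3:print(n,round(lo,3),m.sum(),"x",np.percentile(L[m][:,0],[2,98]),"y",np.percentile(L[m][:,1],[2,98]))
E
```

```text
[ 0.478 -0.031  0.395]
scene 0.2 7 x [-0.011 -0.008] y [-0.003  0.007]
scene 0.215 9 x [-0.011 -0.009] y [-0.008  0.008]
scene 0.23 12 x [-0.012 -0.009] y [-0.007  0.011]
scene 0.275 76 x [-0.034  0.033] y [-0.075  0.085]
scene 0.29 244 x [-0.035  0.031] y [-0.076  0.084]
scene 0.305 207 x [-0.034  0.031] y [-0.075  0.091]
top 0.29 22 x [-0.036 -0.027] y [-0.013  0.068]
top 0.305 30 x [-0.036  0.002] y [-0.047  0.085]
wrist 0.2 110 x [0.012 0.014] y [-0.005  0.004]
wrist 0.215 296 x [0.012 0.014] y [-0.008  0.007]
wrist 0.23 384 x [0.012 0.014] y [-0.009  0.008]
wrist 0.245 167 x [-0.008  0.014] y [-0.002  0.002]
wrist 0.26 24 x [-0.008  0.012] y [-0.002  0.001]
wrist 0.275 1654 x [-0.002  0.037] y [-0.079  0.079]
wrist 0.29 13925 x [-0.023  0.037] y [-0.076  0.075]
wrist 0.305 15684 x [0.004 0.037] y [-0.08   0.076]
```

The fingers are slim (about ±12 × ±9 mm) and the body starts 78 mm above the tips, so there is ample clearance. Descending.

Call:
{"api": "carry_out", "payload": {"steps": "0 0 -0.08 0 0 0 0; 0 0 -0.15 0 0 0 0; 0 0 -0.2 0 0 0 0; 0 0 -0.225 0 0 0 0; 0 0 -0.24 0 0 0 0; 0 0 -0.255 0 0 0 0; 0 0 -0.27 0 0 0 0; 0 0 -0.28 0 0 0 0; 0 0 -0.29 0 0 0 0; 0 0 -0.29 0 0 0 0"}}

```text
time_s: 10.25
position: [0.4779, -0.0312, 0.2778]
orientation: [0.0, 0.997, 0.077, -0.001]
ft_force: [-6.5, -0.0, 6.3]
opening: 0.0007
grip_force: 3.6
```

Call:
{"api": "carry_out", "payload": {"steps": "0 0 -0.01 0 0 0 0; 0 0 -0.02 0 0 0 0; 0 0 -0.025 0 0 0 0; 0 0 -0.025 0 0 0 0"}}

```text
time_s: 10.58
position: [0.4781, -0.0312, 0.2683]
orientation: [0.0, 0.997, 0.077, -0.001]
ft_force: [-7.2, -0.2, 7.7]
opening: 0.0004
grip_force: 4.6
```

```bash
python3 - <<'E'
from h import *
s=bot.observe();print(s["position"],s["ft_force"],s["moment"])
a=bot.get_image("scene");b=bot.get_image("wrist")
cv2.imwrite("pics/f.png",np.hstack([cv2.resize(a["frame"][140:220,210:310],(400,350)),cv2.resize(b["frame"][60:280,150:370],(400,350))])[:,:,::-1])
E
```

```text
[ 0.47807038 -0.03120809  0.26834774] [-7.21583806 -0.22864718  7.74030988] [-0.13939403  1.17042568 -0.01416672]
```

View pics/f.png

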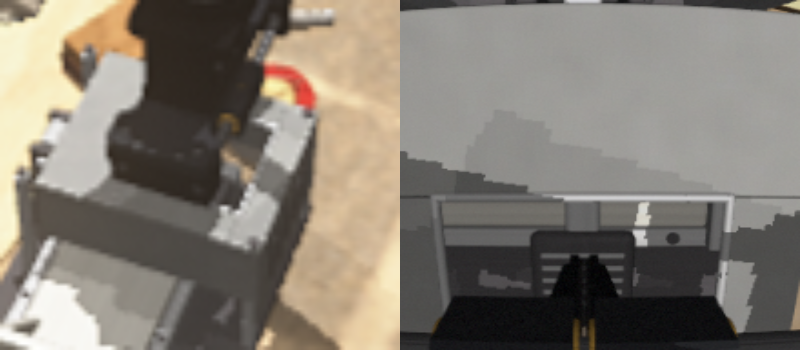

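The fingertips are on the pad, well clear of the window edges (wrist crop: fingers at (585,285), pad at (583,265)). The force matches the spring, so I'll continue to the stop.

Call:
{"api": "carry_out", "payload": {"steps": "0 0 -0.005 0 0 0 0; 0 0 -0.01 0 0 0 0; 0 0 -0.015 0 0 0 0; 0 0 -0.015 0 0 0 0"}}

```text
time_s: 11.02
position: [0.4786, -0.0313, 0.2657]
orientation: [0.0, 0.997, 0.077, -0.001]
ft_force: [-17.1, -0.3, 25.1]
opening: 0.0002
grip_force: 14.3
```

Call:
{"api": "carry_out", "payload": {"steps": "-0.001 0 -0.002 0 0 0 0; -0.001 0 -0.002 0 0 0 0; -0.001 0 -0.002 0 0 0 0; -0.001 0 -0.002 0 0 0 0"}}

```text
time_s: 11.35
position: [0.4784, -0.0313, 0.2656]
orientation: [0.0, 0.997, 0.077, -0.001]
ft_force: [-18.4, 0.4, 28.2]
opening: 0.0006
grip_force: 15.6
```

The height no longer changes as the force rises, so the lever is on its hard stop and the hold is steady.

```bash
python3 -c "
from bench import bot
print(bot.finish_job())"
```

```text
the job is handed in; nothing more can be done
None
```

The pallet is home against its end stop and the lever pad is pressed onto its stop and held there by the fingertips (about 28 N); the guard, tin, sanding block and bolt saw no sign of contact, and the job was handed in at about 11.5 s with no verdict returned.

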